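Unlock the clinic key box by counting dial clicks

ROBOT

A 6-joint arm with a two-finger parallel gripper is mounted at the origin on the work surface; the furniture and walls round the work are solid. World frame = base frame: x ahead of the robot, y to its left, z up, the work surface at z = 0. Lengths are in m, angles in rad, forces in N, time in s.
With the tool pointing down it reaches from about 0.375 to 0.975 m from the base axis. Payload 3.8 kg.
Tool frame: the origin (TCP) lies midway between the tips of the shut fingers; the grasp point (between the pads) lies 19 mm behind it; z points along the fingers, y is the direction in which the jaws open and shut (so a half turn about z gives the same grasp; the last joint's range is limited). The gripper opens to 85 mm and grips with 20 to 120 N. Pads are 22 mm wide; open, the fingers measure 114 mm over their backs; the gripper's body (76 mm by 85 mm) begins 54 mm behind the grasp point. The pads swing forward as they close: fully open they stand 13 mm farther back than shut.
Start: joints at [-1.288, 0.264, 1.604, -0, 1.274, -0.037], TCP at [0.212, -0.641, 0.231] pointing down, gripper open.
Joint ranges: [-2.63, 2.63], [-0.94, 2.18], [0.31, 2.57], [-1.31, 4.45], [0, 2.66], [-2.55, 2.55]. Speed limits (rad/s): [2.57, 2.57, 3.14, 3.14, 3.14, 3.14].

INTERFACE

Orientations are given as a rotation vector (axis times angle).
In Python, from workcell import bot gives the robot as it stands. The module is installed in compiled form; this text tells all that it offers.
- The arm moves only by the tool play_rows, never from a script. Its argument "series" is a list of rows, each an object with "translation": the shift along the tool's x, y, z in m, a list of three; "spin": the turn about the tool's z in units of 5 degrees (1.0 is 5 degrees). In form: [{"translation": [dx, dy, dz], "spin": spin}, ...]. A call has 1 to 5 rows; each row shifts and turns the commanded pose from where the row before left it, along the tool's axes as they then stand; what a row does not reach is not made up. A row lasts 1/10 s, in which the tool goes at most 50 mm and 8.59 degrees, less where a joint would pass 70% of its speed; a pose out of reach is approached as far as the arm can. A call is refused whole if a number of a shift passes 0.05 or a number of a turn 1, either way. A call with a gripper value outside its range is refused whole. "jaw" is the gripper's target within -1 to 1 (fully open at 1, half-way at 0, shut at -1), set as the call begins (left out, the last holds). The fingers move at their own pace and stop on an object; "force" is the grip in N (left out, the last holds). Time passes only in rows, so rows that do not move let the fingers close. It gives the time, the measured TCP pose, the force and the opening at its end, in the units of the state.
- bot.read_state(): the state, without advancing time (a new reading comes with each control period).
- bot.read_camera(name): name is "scene" or "side" or "wrist"; returns the picture (420x560x3 uint8, blue, green, red); there is no depth.
- bot.get_calibration(name): a dict with "fov_y" (degrees; the focal length in pixels is half the picture's height over the tangent of half this angle, whatever the lens; pixels are square), "cx", "cy" (the principal point, pixels), "R" (3x3) and "t" (3): a world point X has camera coordinates R X + t. Camera axes: x right, y down, z forward; pixel columns grow to the right and rows downward; lengths in m; the calibration is good to about 2 mm. A picture is of the moment at which its call begins: read the wrist's pose just before it. get_calibration takes no time and is no camera call; for the wrist camera it gives the pose at the moment of the call.
- bot.finish_job(): hands the job in, once; it reports no verdict.
The state is a dict: "time": time; "q": joint angles; "joint_vel": joint speeds; "joint_torque": joint torques, N m; "tool_pos": TCP position; "tcp_rot": TCP orientation; "wrist_force": force on the tool from outside, world axes, zero at the start; "torque": the same for the moment, N m; "width": opening from 0.0 (shut) to 1.0 (fully open).
Only numpy, scipy, OpenCV 4.12 (cv2) and the standard library are available. Lean on these libraries where they do the work, as an engineer would, in place of code of your own. Each camera call takes 0.05 s, during which the arm holds its last target. There are 200 camera calls.

TASK

Unlock the grey key box and slide its shutter, the plate with the upright tab, fully open towards the dial. The dial has no marks: its code is three clicks clockwise from its anticlockwise stop. Work gently, so that the box is not shifted or twisted on the desk, and leave the things around it where they are.

Things in the scene. Friction and masses are not known exactly. Their poses are not given: they have to be found in the camera images.
- key_box: Grey steel key box, 220 (x) x 110 (y) x 70 mm high, 2.2 to 3 kg, standing loose on four small rubber feet on the desk, so that hard pushing (over roughly 12 N) or hard twisting (over roughly 0.6 N m) shifts it. Origin: centre of the underside. Its x axis runs along its length from the dial end (-x) to the shutter end (+x), z up.
- dial_top (a point): Centre of the flat top of the dial, on its upright axis, 105.5 mm above the desk, fixed to the box. The dial is a black round fluted rubber-sleeved knob, 53 mm in diameter, 34 mm high (foot 71.5 mm above the desk, just above the cover), with no mark or pointer: its angle can only be felt. It turns about the vertical between two firm stops, in clicks of 18 degrees.
- tab_top (a point): Centre of the top of the shutter's upright tab, a plain metal block 12 mm thick (box x), 34 mm wide (box y), 34 mm tall; its top is 99.5 mm, the shutter plate's upper face 65.5 mm and the box's cover 70 mm above the desk. The point moves with the shutter; it starts 82 mm on the box's +x side of the box origin, 130 mm from the dial's axis.
- shutter (a joint): Travel of the shutter in m: 0 shut, 0.045 fully open, moving in the box's -x direction (towards the dial, under the cover). It slides with 1 to 2 N. Locked, it moves 4 mm and then stops hard.
- box_end (a point): Top middle of the box's end wall at the shutter end, 110 mm on the +x side of the box origin, 70 mm above the desk; fixed to the box.
- date_stamp: Upright hand stamp, 32 x 46 x 78 mm, left of the monitor; origin at the centre of its underside. A bystander.
- mouse_side: Black computer mouse, 102 x 58 x 41 mm, beyond the box. A bystander.
- pen_side: Pen, 145 mm long, 12 mm thick, lying on the desk beyond the monitor's far edge. A bystander.
- dial_foot (a point): Centre of the dial's foot, on its axis, 71.5 mm above the desk, fixed to the box. Dial behaviour, seen from above: click 0 is the anticlockwise stop, click 6 the clockwise stop. A click resists with about 0.1 N m until halfway, then pulls on (up to about 0.3 N m) into the next rest; at a stop the torque keeps rising. It starts at an unknown click, 4 to 6. The shutter is unlocked only with the dial settled on click 3.

How it is judged:
At the end, for the whole second after the job is handed in: The shutter stands open by at least 41 of its 45 mm (possible only with the dial on its third click), and the box is at rest, its origin within 15 mm and its shutter end within 20 mm of where they were (value of joint shutter above 0.041 m and linear speed of key_box below 0.01 m/s and distance of key_box from where it was at the start of the episode below 0.015 m and distance of box_end from where it was at the start of the episode below 0.02 m); the robot touches nothing.
It fails at once if the key box shifted by more than 15 mm, or its shutter end by more than 20 mm (distance of key_box from where it was at the start of the episode above 0.015 m or distance of box_end from where it was at the start of the episode above 0.02 m).
It fails at once if a bystander (hand stamp, mouse, pen) moved by more than 30 mm (distance of any of date_stamp, mouse_side, pen_side from where it was at the start of the episode above 0.03 m).
It also fails if it takes over 72 s, if anything falls off the work surface, if the arm or the gripper's body presses on something with over 40 N, if the wrist force passes 120 N, or if a joint passes its speed limit or range.

## Working session

There is one attempt and no reset: what is moved stays moved. The work goes in short steps, Python scripts to look and compute and a tool call to move; the robot and the scene stay as the last step left them, time stands still between calls to the robot, and variables do not carry over. Pictures are saved under pics/ and viewed, about 8 in all and at most 12, crops included, and the job is handed in when it is done.

Besides the shell and the picture viewer there is one more tool, called after ">>>" by a JSON object that holds its "method" and its "body", one argument or row to a line. play_rows: Moves the arm, as the interface text tells. Its arguments: {"type":"object","properties":{"series":{"type":"array","items":{"type":"object","properties":{"translation":{"type":"array","items":{"type":"number"}},"spin":{"type":"number"}}}},"jaw":{"type":"number"},"force":{"type":"number"}},"required":["series"]}

```bash
mkdir -p pics
python3 - <<'E'
from workcell import bot
import cv2
import numpy as np
s=bot.read_state();print({k:np.round(v,3) for k,v in s.items()})
for n in["scene","side","wrist"]:
    c=bot.get_calibration(n);print(n,c)
    cv2.imwrite(f"pics/{n}0.png",bot.read_camera(n))
E
```

```text
{'time': np.float64(0.0), 'q': array([-1.288,  0.265,  1.605,  0.   ,  1.274, -0.037]), 'joint_vel': array([-0.001, -0.001,  0.001,  0.   ,  0.   ,  0.   ]), 'joint_torque': array([-1.0000e-03, -5.1512e+01, -3.6731e+01, -0.0000e+00,  1.3000e-02,
       -0.0000e+00]), 'tool_pos': array([ 0.212, -0.64 ,  0.23 ]), 'tcp_rot': array([-3.099, -0.5  ,  0.   ]), 'wrist_force': array([ 0.629, -1.011, -0.258]), 'torque': array([-0.032, -0.029, -0.018]), 'width': np.float64(1.002)}
scene {'fov_y': 52.287678372422434, 'cx': 280.17006036661786, 'cy': 206.8046008856813, 'R': array([[ 0.62160858, -0.7832976 ,  0.00690261],
       [-0.68744238, -0.54972201, -0.47458265],
       [ 0.37553396,  0.2902595 , -0.88018388]]), 't': array([-0.36916863,  0.43706937,  0.70972794])}
side {'fov_y': 47.6568440416566, 'cx': 277.4770934011837, 'cy': 211.91927651507538, 'R': array([[ 0.85691336,  0.51543045,  0.00556294],
       [ 0.27603253, -0.44974179, -0.84943415],
       [-0.43532234,  0.72942702, -0.52766532]]), 't': array([-0.49276151, -0.09072573,  1.38612794])}
wrist {'fov_y': 65.55564800853193, 'cx': 274.361877860919, 'cy': 206.5210345513187, 'R': array([[ 0.31451671, -0.94924872, -0.00247074],
       [-0.91008176, -0.30227738,  0.28351291],
       [-0.26987111, -0.08692097, -0.95896524]]), 't': array([-0.67496049, -0.03734555,  0.38009022])}
```

View pics/scene0.png

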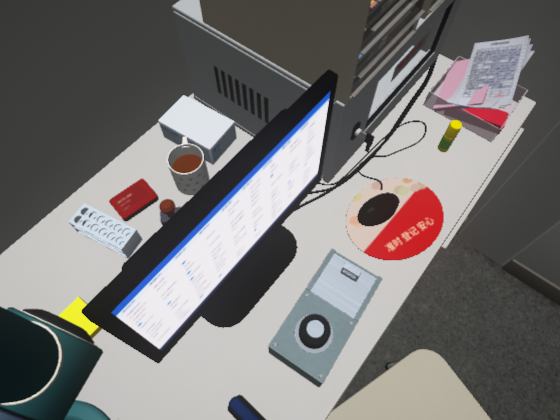

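View pics/side0.png

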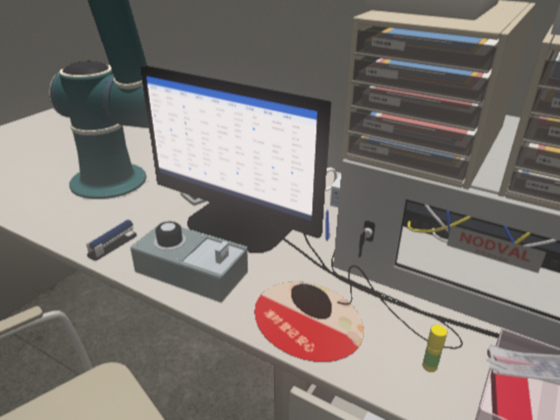

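The scene view shows the box at lower right, with the dial at about (315,329) and the tab at about (349,272). The monitor is to its left. In the side view the dial top is at about (169,229) and the tab top at about (222,246).

```bash
cat > h.py <<'E'
import numpy as np,cv2
from workcell import bot
def ray(c,u,v):
    f=210/np.tan(np.radians(c["fov_y"]/2)); d=np.array([(u-c["cx"])/f,(v-c["cy"])/f,1])
    R=np.array(c["R"]);return -R.T@np.array(c["t"]),R.T@d
def onz(c,u,v,z):
    o,d=ray(c,u,v);return o+d*(z-o[2])/d[2]
def proj(c,X):
    f=210/np.tan(np.radians(c["fov_y"]/2)); p=np.array(c["R"])@X+c["t"];return p[0]/p[2]*f+c["cx"],p[1]/p[2]*f+c["cy"]
E
python3 - <<'E'
from h import *
S=bot.get_calibration("scene");D=bot.get_calibration("side")
for n,z,a,b in[("dial",.1055,(315,329),(169,229)),("tab",.0995,(349,272),(222,246))]:
    print(n,onz(S,*a,z).round(4),onz(D,*b,z).round(4))
for uv in[(270,350),(322,382),(381,275),(332,250)]: print(onz(S,*uv,.07).round(3))
a=cv2.imread("pics/scene0.png")[235:395,255:395];b=cv2.imread("pics/side0.png")[210:300,120:260]
cv2.imwrite("pics/c.png",np.hstack([cv2.resize(a,(420,480),interpolation=cv2.INTER_CUBIC),cv2.resize(b,(380,480) ,interpolation=cv2.INTER_CUBIC)]))
# monitor corners by two-view
def tri(a,b):
    o1,d1=ray(S,*a);o2,d2=ray(D,*b)
    k=np.linalg.lstsq(np.c_[d1,-d2],o2-o1,rcond=None)[0];p,q=o1+k[0]*d1,o2+k[1]*d2
    return ((p+q)/2).round(3),np.linalg.norm(p-q).round(4)
print("mon top far",tri((334,73),(327,100)),"bottom far",tri((327,165),(322,228)))
print("near bottom",tri((161,361),(150,178)),"near top",tri((85,310),(143,70)))
E
```

```text
dial [ 0.4285 -0.205   0.1055] [ 0.4385 -0.2106  0.1055]
tab [ 0.5499 -0.1927  0.0995] [ 0.5629 -0.195   0.0995]
[ 0.36  -0.163  0.07 ]
[ 0.374 -0.263  0.07 ]
[ 0.594 -0.24   0.07 ]
[ 0.578 -0.14   0.07 ]
mon top far (array([ 0.691, -0.022,  0.37 ]), np.float64(0.0037)) bottom far (array([ 0.707, -0.032,  0.104]), np.float64(0.0095))
near bottom (array([ 0.228, -0.041,  0.093]), np.float64(0.0117)) near top (array([ 0.226, -0.013,  0.358]), np.float64(0.0087))
```

View pics/c.png

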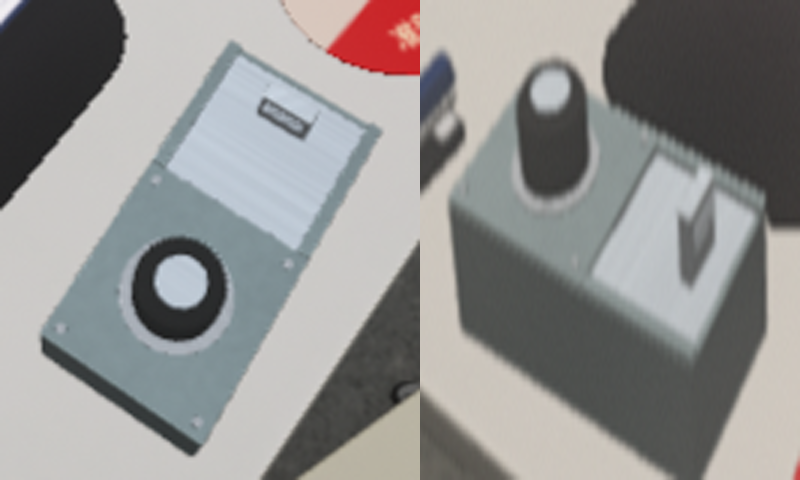

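View pics/wrist0.png

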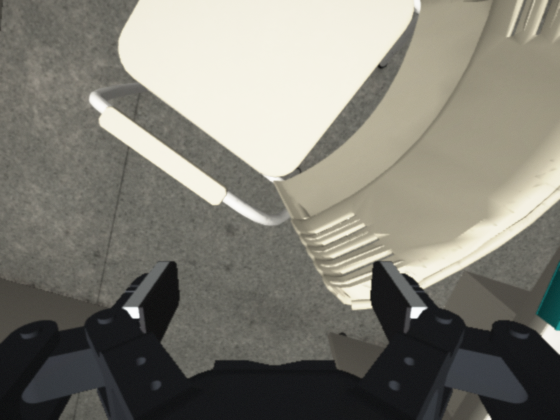

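The dial top is at about (.429,-.206) and the box yaw at about 6°. Next I move above the dial for a close look.

>>> {"method": "play_rows", "body": {
  "series": [
    {"translation":[0.034,-0.034,0],"spin":0},
    {"translation":[0.034,-0.034,0],"spin":0},
    {"translation":[0.034,-0.034,0],"spin":0},
    {"translation":[0.034,-0.034,0],"spin":0},
    {"translation":[0.034,-0.034,0],"spin":0}
  ],
  "jaw": 1,
  "force": 30
}}

```text
time: 0.65
tool_pos: [0.3205, -0.424, 0.2309]
tcp_rot: [-3.101, -0.499, -0.0]
wrist_force: [1.5, -0.0, -1.4]
width: 0.999
```

>>> {"method": "play_rows", "body": {
  "series": [
    {"translation":[0.034,-0.034,0],"spin":0},
    {"translation":[0.034,-0.034,0],"spin":0},
    {"translation":[0.034,-0.034,0],"spin":0},
    {"translation":[0.02,-0.034,0],"spin":0},
    {"translation":[0,0,0],"spin":0}
  ]
}}

```text
time: 1.15
tool_pos: [0.3937, -0.2543, 0.2309]
tcp_rot: [-3.098, -0.508, -0.0]
wrist_force: [0.6, -1.7, 0.1]
width: 0.998
```

```bash
cat > st.py <<'E'
from h import *
from scipy.spatial.transform import Rotation as Ro
def show(n=None):
    s=bot.read_state();M=Ro.from_rotvec(s["tcp_rot"]).as_matrix()
    print("t%.2f"%s["time"],"p",s["tool_pos"].round(4),"yaw%.2f"%np.degrees(np.arctan2(M[1,0],M[0,0])),"zax",M[:,2].round(3),"F",s["wrist_force"].round(2),"T",s["torque"].round(3),"w%.3f"%s["width"],"q",s["q"].round(3))
    if n: 
        c=bot.get_calibration("wrist");cv2.imwrite(f"pics/{n}.png",bot.read_camera("wrist"));np.save(f"pics/{n}.npy",c)
        print("cam",(-c["R"].T@c["t"]).round(3))
    return s,M
E
python3 -c "
from st import *
show('w1')"
```

```text
t1.15 p [ 0.3937 -0.2543  0.2309] yaw18.61 zax [-0.     0.002 -1.   ] F [ 0.61 -1.7   0.09] T [-0.035 -0.092 -0.015] w0.998 q [-6.280e-01 -1.330e-01  2.027e+00  2.000e-03  1.250e+00  6.180e-01]
cam [ 0.462 -0.233  0.374]
```

View pics/w1.png

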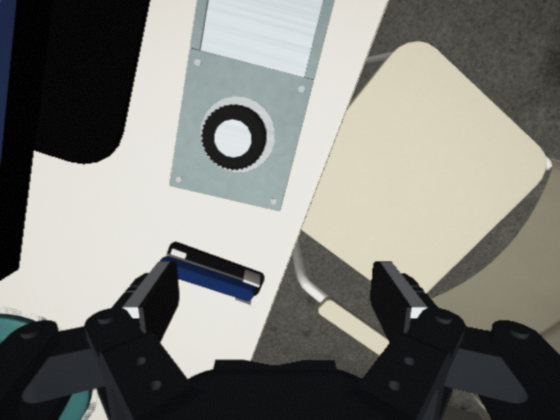

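The wrist view shows the dial top at about (233,138), the cover screws at (196,62), (302,90), (179,180) and (274,201), and the stapler below them.

Run:
```python
from st import *
im=cv2.imread("pics/w1.png");c=np.load("pics/w1.npy",allow_pickle=True).item()
hs=im.max(2).astype(np.uint8);m=((hs<60).astype(np.uint8)*255)[80:190,180:290]
cs,_=cv2.findContours(m,cv2.RETR_EXTERNAL,cv2.CHAIN_APPROX_NONE);k=max(cs,key=cv2.contourArea)
g=((im.min(2)>190).astype(np.uint8)*255)[80:190,180:290]
n,l,st,ce=cv2.connectedComponentsWithStats(g);print(st,ce)
print("ring",cv2.minEnclosingCircle(k))
P=[onz(c,*u,.07)[:2] for u in[(196,62),(302,90),(179,180),(274,201)]];print(np.round(P,4),[np.degrees(np.arctan2(*(P[i]-P[j])[::-1])).round(1) for i,j in[(0,2),(1,3)]],np.mean(P,0))
u=(233,138);d=onz(c,*u,.1055);s,M=show();print(d.round(4),"tool shift",(M.T@(d-s["tool_pos"])).round(4))
```

```text
[[    0     0   110   110 10234]
 [    0     0     5    30    81]
 [   27    17    67    75   723]
 [   35    40    36    37  1025]
 [   54    91     2     1     2]
 [  106    96     4    14    30]
 [    0    99     1     1     1]
 [    0   109     4     1     4]] [[ 53.70998632  55.09439124]
 [  1.17283951  10.38271605]
 [ 72.69156293  43.62793914]
 [ 52.4595122   57.93268293]
 [ 54.5         91.        ]
 [108.16666667 104.4       ]
 [  0.          99.        ]
 [  1.5        109.        ]]
ring ((53.686317443847656, 56.50736999511719), 31.982791900634766)
[[ 0.4784 -0.1554]
 [ 0.4861 -0.2496]
 [ 0.3729 -0.1664]
 [ 0.3822 -0.2586]] [np.float64(6.0), np.float64(4.9)] [ 0.42990273 -0.2075213 ]
t1.20 p [ 0.3935 -0.2564  0.2311] yaw18.57 zax [-0.  0. -1.] F [ 0.04 -1.29 -0.67] T [-0.004  0.022 -0.06 ] w1.001 q [-0.631 -0.132  2.025  0.     1.249  0.616]
[ 0.4311 -0.2073  0.1055] tool shift [ 0.0513 -0.0346  0.1256]
```

>>> {"method": "play_rows", "body": {
  "series": [
    {"translation":[0.017,-0.0115,0.02],"spin":0},
    {"translation":[0.017,-0.0115,0.02],"spin":0},
    {"translation":[0.017,-0.0115,0.02],"spin":0},
    {"translation":[0,0,0.01],"spin":0},
    {"translation":[0,0,0],"spin":0}
  ]
}}

```text
time: 1.7
tool_pos: [0.4292, -0.21, 0.1594]
tcp_rot: [-3.1, -0.5, 0.006]
wrist_force: [-1.0, -0.8, 0.0]
width: 1.002
```

Run:
```python
from st import *
s,M=show()
print((M.T@(np.array([.431,-.2073,.07])-s["tool_pos"])).round(4))
```

```text
t1.70 p [ 0.4292 -0.21    0.1594] yaw18.33 zax [-0.004  0.001 -1.   ] F [-1.05 -0.83  0.03] T [ 0.01   0.005 -0.   ] w1.002 q [-5.060e-01 -5.200e-02  2.089e+00 -1.000e-03  1.108e+00  7.450e-01]
[ 0.0028 -0.0018  0.0894]
```

>>> {"method": "play_rows", "body": {
  "series": [
    {"translation":[0,0,0.025],"spin":0},
    {"translation":[0,0,0.025],"spin":0},
    {"translation":[0,0,0.02],"spin":0},
    {"translation":[0,0,0.01],"spin":0},
    {"translation":[0,0,0],"spin":0}
  ]
}}

```text
time: 2.2
tool_pos: [0.4297, -0.2103, 0.0806]
tcp_rot: [-3.101, -0.498, 0.003]
wrist_force: [-0.5, 1.6, -0.5]
width: 0.999
```

Run:
```python
from st import *
s,M=show("w2")
print((M.T@(np.array([.431,-.2073,.07])-s["tool_pos"])).round(4))
```

```text
t2.20 p [ 0.4297 -0.2103  0.0806] yaw18.25 zax [-0.002  0.001 -1.   ] F [-0.48  1.6  -0.46] T [ 0.024 -0.001 -0.   ] w0.999 q [-0.507  0.043  2.158 -0.     0.942  0.745]
cam [ 0.499 -0.189  0.224]
[ 0.0022 -0.0025  0.0106]
```

View pics/w2.png

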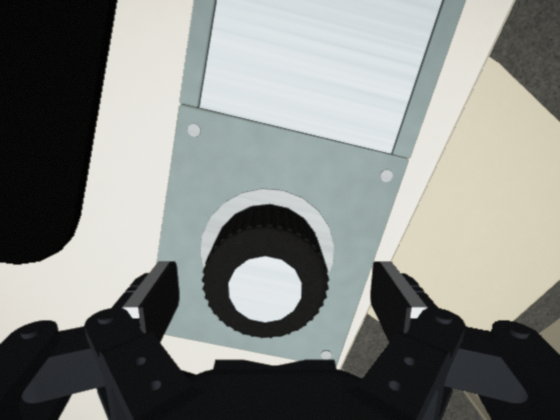

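The dial top is at (265,289) and sits between the pads, which are at columns 168 and 382.

Run:
```python
from st import *
c=np.load("pics/w2.npy",allow_pickle=True).item();s,M=show()
d=onz(c,265,289,.1055);d[2]=.07;print(d.round(4),(M.T@(d-s["tool_pos"])).round(4))
```

```text
t2.25 p [ 0.4306 -0.2106  0.0816] yaw18.26 zax [-0. -0. -1.] F [0.36 0.27 0.48] T [-0.004 -0.003  0.004] w1.001 q [-0.507  0.042  2.157 -0.     0.942  0.746]
[ 0.4307 -0.2073  0.07  ] [ 0.0011 -0.0031  0.0116]
```

>>> {"method": "play_rows", "body": {
  "series": [
    {"translation":[0.001,-0.003,0.006],"spin":0},
    {"translation":[0,0,0.005],"spin":0},
    {"translation":[0,0,0],"spin":0}
  ]
}}

```text
time: 2.55
tool_pos: [0.4306, -0.2064, 0.0701]
tcp_rot: [-3.101, -0.501, 0.0]
wrist_force: [0.1, -0.7, -0.3]
width: 0.998
```

>>> {"method": "play_rows", "body": {
  "series": [
    {"translation":[0,0,0],"spin":0},
    {"translation":[0,0,0],"spin":0},
    {"translation":[0,0,0],"spin":0},
    {"translation":[0,0,0],"spin":0},
    {"translation":[0,0,0],"spin":0}
  ],
  "jaw": -1,
  "force": 35
}}

```text
time: 3.05
tool_pos: [0.4308, -0.2059, 0.0709]
tcp_rot: [-3.1, -0.499, -0.0]
wrist_force: [-0.3, 2.9, 5.8]
width: 0.599
```

```bash
python3 -c "
from st import *
show()"
```

```text
t3.05 p [ 0.4308 -0.2059  0.0709] yaw18.30 zax [-0.     0.001 -1.   ] F [-0.29  2.9   5.8 ] T [ 0.534  0.287 -0.02 ] w0.599 q [-4.990e-01  5.400e-02  2.168e+00  1.000e-03  9.200e-01  7.520e-01]
```

>>> {"method": "play_rows", "body": {
  "series": [
    {"translation":[0,0.0005,-0.001],"spin":-0.6},
    {"translation":[0,0,0],"spin":-0.6},
    {"translation":[0,0,0],"spin":-0.6}
  ]
}}

```text
time: 3.35
tool_pos: [0.4308, -0.2059, 0.071]
tcp_rot: [-3.05, -0.743, -0.0]
wrist_force: [0.6, 2.9, 0.5]
width: 0.597
```

```bash
python3 -c "
from st import *
show()"
```

```text
t3.35 p [ 0.4308 -0.2059  0.071 ] yaw27.39 zax [-0.     0.002 -1.   ] F [0.62 2.94 0.47] T [ 0.592 -0.198 -0.09 ] w0.597 q [-4.990e-01  5.400e-02  2.168e+00  2.000e-03  9.210e-01  5.920e-01]
```

>>> {"method": "play_rows", "body": {
  "series": [
    {"translation":[0,0,0],"spin":-0.6},
    {"translation":[0,0,0],"spin":-0.6},
    {"translation":[0,0,0],"spin":-0.6}
  ]
}}

```text
time: 3.65
tool_pos: [0.4308, -0.2059, 0.071]
tcp_rot: [-2.982, -0.981, -0.0]
wrist_force: [0.8, 3.3, -0.6]
width: 0.6
```

```bash
python3 -c "
from st import *
show()"
```

```text
t3.65 p [ 0.4308 -0.2059  0.071 ] yaw36.42 zax [-0.     0.002 -1.   ] F [ 0.82  3.33 -0.62] T [ 0.708 -0.121 -0.059] w0.600 q [-4.990e-01  5.400e-02  2.168e+00  2.000e-03  9.210e-01  4.350e-01]
```

>>> {"method": "play_rows", "body": {
  "series": [
    {"translation":[0,0,0],"spin":-0.6},
    {"translation":[0,0,0],"spin":-0.6},
    {"translation":[0,0,0],"spin":-0.6}
  ]
}}

```text
time: 3.95
tool_pos: [0.4308, -0.2059, 0.071]
tcp_rot: [-2.896, -1.212, -0.001]
wrist_force: [0.3, 3.7, -1.1]
width: 0.599
```

```bash
python3 -c "
from st import *
show()"
```

```text
t3.95 p [ 0.4308 -0.2059  0.071 ] yaw45.40 zax [-0.     0.002 -1.   ] F [ 0.34  3.68 -1.08] T [ 0.673 -0.115 -0.051] w0.599 q [-4.990e-01  5.400e-02  2.168e+00  2.000e-03  9.210e-01  2.780e-01]
```

>>> {"method": "play_rows", "body": {
  "series": [
    {"translation":[0,0,0],"spin":-0.6},
    {"translation":[0,0,0],"spin":-0.6},
    {"translation":[0,0,0],"spin":-0.6}
  ]
}}

```text
time: 4.25
tool_pos: [0.4307, -0.2058, 0.071]
tcp_rot: [-2.792, -1.436, -0.001]
wrist_force: [1.5, 3.7, 0.5]
width: 0.599
```

```bash
python3 -c "
from st import *
show()"
```

```text
t4.25 p [ 0.4307 -0.2058  0.071 ] yaw54.42 zax [-0.001  0.002 -1.   ] F [1.52 3.72 0.54] T [ 0.715 -0.022 -0.036] w0.599 q [-4.990e-01  5.400e-02  2.168e+00  2.000e-03  9.210e-01  1.210e-01]
```

>>> {"method": "play_rows", "body": {
  "series": [
    {"translation":[0,0,0],"spin":-0.6},
    {"translation":[0,0,0],"spin":-0.6},
    {"translation":[0,0,0],"spin":-0.6}
  ]
}}

```text
time: 4.55
tool_pos: [0.4307, -0.2058, 0.071]
tcp_rot: [-2.671, -1.65, -0.001]
wrist_force: [-0.2, 3.3, 0.1]
width: 0.597
```

```bash
python3 -c "
from st import *
show()"
```

```text
t4.55 p [ 0.4307 -0.2058  0.071 ] yaw63.40 zax [-0.001  0.002 -1.   ] F [-0.21  3.32  0.11] T [ 0.692 -0.064 -0.086] w0.597 q [-4.990e-01  5.400e-02  2.168e+00  2.000e-03  9.210e-01 -3.600e-02]
```

>>> {"method": "play_rows", "body": {
  "series": [
    {"translation":[0,0,0],"spin":-0.6},
    {"translation":[0,0,0],"spin":-0.6},
    {"translation":[0,0,0],"spin":-0.6}
  ]
}}

```text
time: 4.85
tool_pos: [0.4307, -0.2058, 0.071]
tcp_rot: [-2.533, -1.855, -0.001]
wrist_force: [0.3, 4.3, 0.9]
width: 0.602
```

```bash
python3 -c "
from st import *
show()"
```

```text
t4.85 p [ 0.4307 -0.2058  0.071 ] yaw72.42 zax [-0.001  0.002 -1.   ] F [0.34 4.27 0.95] T [ 0.632 -0.009 -0.062] w0.602 q [-4.990e-01  5.400e-02  2.168e+00  2.000e-03  9.210e-01 -1.940e-01]
```

>>> {"method": "play_rows", "body": {
  "series": [
    {"translation":[0,0.0,0],"spin":-0.6},
    {"translation":[0,0,0],"spin":-0.6},
    {"translation":[0,0,0],"spin":-0.6}
  ]
}}

```text
time: 5.15
tool_pos: [0.4306, -0.2059, 0.071]
tcp_rot: [-2.38, -2.047, -0.002]
wrist_force: [0.0, 4.0, 0.7]
width: 0.597
```

```bash
python3 -c "
from st import *
show()"
```

```text
t5.15 p [ 0.4306 -0.2059  0.071 ] yaw81.40 zax [-0.001  0.002 -1.   ] F [0.02 3.96 0.7 ] T [ 0.663 -0.092 -0.125] w0.597 q [-4.990e-01  5.400e-02  2.168e+00  2.000e-03  9.210e-01 -3.500e-01]
```

>>> {"method": "play_rows", "body": {
  "series": [
    {"translation":[0,0,0],"spin":-0.6},
    {"translation":[0,0,0],"spin":-0.6},
    {"translation":[0,0,0],"spin":-0.6}
  ]
}}

```text
time: 5.45
tool_pos: [0.4306, -0.2058, 0.071]
tcp_rot: [-2.212, -2.228, -0.002]
wrist_force: [0.5, 4.1, 0.4]
width: 0.598
```

```bash
python3 -c "
from st import *
show()"
```

```text
t5.45 p [ 0.4306 -0.2058  0.071 ] yaw90.43 zax [-0.001  0.002 -1.   ] F [0.47 4.08 0.43] T [ 0.615 -0.004 -0.039] w0.598 q [-4.990e-01  5.400e-02  2.168e+00  2.000e-03  9.210e-01 -5.080e-01]
```

>>> {"method": "play_rows", "body": {
  "series": [
    {"translation":[0,0,0],"spin":-0.3},
    {"translation":[0,0,0],"spin":-0.3}
  ]
}}

```text
time: 5.65
tool_pos: [0.4306, -0.2059, 0.071]
tcp_rot: [-2.154, -2.284, -0.002]
wrist_force: [0.6, 6.0, 1.5]
width: 0.597
```

```bash
python3 -c "
from st import *
show()"
```

```text
t5.65 p [ 0.4306 -0.2059  0.071 ] yaw93.34 zax [-0.001  0.002 -1.   ] F [0.62 5.99 1.46] T [ 0.98  -0.041 -0.106] w0.597 q [-4.990e-01  5.400e-02  2.168e+00  2.000e-03  9.210e-01 -5.590e-01]
```

>>> {"method": "play_rows", "body": {
  "series": [
    {"translation":[0.001,0,0],"spin":-0.3},
    {"translation":[0,0,0],"spin":-0.3}
  ]
}}

```text
time: 5.85
tool_pos: [0.4306, -0.2059, 0.0711]
tcp_rot: [-2.093, -2.342, 0.0]
wrist_force: [-0.1, 2.4, -1.2]
width: 0.599
```

```bash
python3 -c "
from st import *
show()"
```

```text
t5.85 p [ 0.4306 -0.2059  0.0711] yaw96.41 zax [-0.  0. -1.] F [-0.07  2.44 -1.17] T [ 0.448 -0.07  -0.132] w0.599 q [-0.498  0.053  2.169 -0.     0.92  -0.61 ]
```

>>> {"method": "play_rows", "body": {
  "series": [
    {"translation":[0.0005,0,0],"spin":-0.3},
    {"translation":[0,0,0],"spin":-0.3}
  ]
}}

```text
time: 6.05
tool_pos: [0.4306, -0.2058, 0.071]
tcp_rot: [2.031, 2.397, -0.001]
wrist_force: [-1.5, 0.8, -2.7]
width: 0.605
```

```bash
python3 -c "
from st import *
show()"
```

```text
t6.05 p [ 0.4306 -0.2058  0.071 ] yaw99.45 zax [-0. -0. -1.] F [-1.45  0.79 -2.7 ] T [ 0.084  0.04  -0.072] w0.605 q [-4.980e-01  5.300e-02  2.169e+00 -1.000e-03  9.200e-01 -6.620e-01]
```

>>> {"method": "play_rows", "body": {
  "series": [
    {"translation":[0,0,0],"spin":-0.3},
    {"translation":[0,0,0],"spin":-0.3}
  ]
}}

```text
time: 6.25
tool_pos: [0.4306, -0.2057, 0.0711]
tcp_rot: [-1.967, -2.449, 0.001]
wrist_force: [-0.2, -0.6, -4.2]
width: 0.6
```

```bash
python3 -c "
from st import *
show()"
```

```text
t6.25 p [ 0.4306 -0.2057  0.0711] yaw102.46 zax [-0. -0. -1.] F [-0.2  -0.61 -4.23] T [-0.045  0.013 -0.024] w0.600 q [-4.980e-01  5.300e-02  2.169e+00 -1.000e-03  9.200e-01 -7.150e-01]
```

>>> {"method": "play_rows", "body": {
  "series": [
    {"translation":[0,0,0],"spin":-0.6},
    {"translation":[0,0,0],"spin":-0.6},
    {"translation":[0,0,0],"spin":0}
  ]
}}

```text
time: 6.55
tool_pos: [0.4306, -0.2058, 0.0711]
tcp_rot: [-1.838, -2.548, 0.001]
wrist_force: [0.3, 0.1, -5.0]
width: 0.597
```

```bash
python3 -c "
from st import *
show()"
```

```text
t6.55 p [ 0.4306 -0.2058  0.0711] yaw108.39 zax [-0. -0. -1.] F [ 0.31  0.06 -4.95] T [-0.088  0.08   0.082] w0.597 q [-4.980e-01  5.300e-02  2.169e+00 -1.000e-03  9.200e-01 -8.180e-01]
```

>>> {"method": "play_rows", "body": {
  "series": [
    {"translation":[0,0,0],"spin":-0.3},
    {"translation":[0,0,0],"spin":-0.3}
  ]
}}

```text
time: 6.75
tool_pos: [0.4309, -0.2063, 0.0711]
tcp_rot: [1.771, 2.594, -0.001]
wrist_force: [-0.3, -5.5, -7.5]
width: 0.597
```

```bash
python3 -c "
from st import *
show()"
```

```text
t6.75 p [ 0.4309 -0.2063  0.0711] yaw111.35 zax [ 0.    -0.001 -1.   ] F [-0.35 -5.53 -7.46] T [-0.874  0.053 -0.886] w0.597 q [-4.980e-01  5.300e-02  2.169e+00 -1.000e-03  9.190e-01 -8.700e-01]
```

>>> {"method": "play_rows", "body": {
  "series": [
    {"translation":[0,0,0],"spin":0.5},
    {"translation":[0,0,0],"spin":0}
  ]
}}

```text
time: 6.95
tool_pos: [0.4309, -0.2063, 0.0711]
tcp_rot: [1.824, 2.556, -0.002]
wrist_force: [-0.1, -4.9, -7.2]
width: 0.601
```

```bash
python3 -c "
from st import *
show()"
```

```text
t6.95 p [ 0.4309 -0.2063  0.0711] yaw108.98 zax [ 0.    -0.002 -1.   ] F [-0.07 -4.87 -7.2 ] T [-0.944  0.007  0.386] w0.601 q [-4.980e-01  5.300e-02  2.169e+00 -2.000e-03  9.190e-01 -8.280e-01]
```

>>> {"method": "play_rows", "body": {
  "series": [
    {"translation":[-0.0008,0,0.0006],"spin":0.6},
    {"translation":[0,0,0],"spin":0.6}
  ]
}}

```text
time: 7.15
tool_pos: [0.4309, -0.2064, 0.0711]
tcp_rot: [-1.959, -2.456, 0.001]
wrist_force: [-2.2, -1.7, -1.4]
width: 0.596
```

```bash
python3 -c "
from st import *
show()"
```

```text
t7.15 p [ 0.4309 -0.2064  0.0711] yaw102.85 zax [-0.001 -0.    -1.   ] F [-2.21 -1.7  -1.37] T [-0.313  0.276  0.142] w0.596 q [-4.980e-01  5.400e-02  2.168e+00 -1.000e-03  9.200e-01 -7.220e-01]
```

>>> {"method": "play_rows", "body": {
  "series": [
    {"translation":[0,0,0],"spin":0.6},
    {"translation":[0,0,0],"spin":0.6}
  ]
}}

```text
time: 7.35
tool_pos: [0.4309, -0.2064, 0.0711]
tcp_rot: [-2.085, -2.35, 0.001]
wrist_force: [-2.4, -1.1, -2.2]
width: 0.595
```

```bash
python3 -c "
from st import *
show()"
```

```text
t7.35 p [ 0.4309 -0.2064  0.0711] yaw96.83 zax [-0. -0. -1.] F [-2.44 -1.09 -2.19] T [-0.365  0.352  0.062] w0.595 q [-4.980e-01  5.400e-02  2.168e+00 -1.000e-03  9.200e-01 -6.170e-01]
```

>>> {"method": "play_rows", "body": {
  "series": [
    {"translation":[0,0,0],"spin":0.6},
    {"translation":[0,0,0],"spin":0.6}
  ]
}}

```text
time: 7.55
tool_pos: [0.4309, -0.2064, 0.071]
tcp_rot: [-2.205, -2.238, 0.001]
wrist_force: [-1.7, -2.6, -2.0]
width: 0.6
```

```bash
python3 -c "
from st import *
show()"
```

```text
t7.55 p [ 0.4309 -0.2064  0.071 ] yaw90.85 zax [-0. -0. -1.] F [-1.69 -2.57 -2.  ] T [-0.31   0.167  0.569] w0.600 q [-4.980e-01  5.400e-02  2.168e+00 -1.000e-03  9.200e-01 -5.130e-01]
```

>>> {"method": "play_rows", "body": {
  "series": [
    {"translation":[0,0,0],"spin":0.6},
    {"translation":[0,0,0],"spin":0.6}
  ]
}}

```text
time: 7.75
tool_pos: [0.431, -0.2064, 0.0711]
tcp_rot: [2.319, 2.119, -0.001]
wrist_force: [-2.3, -2.2, -2.5]
width: 0.597
```

```bash
python3 -c "
from st import *
show()"
```

```text
t7.75 p [ 0.431  -0.2064  0.0711] yaw84.85 zax [-0. -0. -1.] F [-2.3  -2.17 -2.48] T [-0.311  0.299  0.121] w0.597 q [-4.980e-01  5.400e-02  2.168e+00 -1.000e-03  9.200e-01 -4.080e-01]
```

>>> {"method": "play_rows", "body": {
  "series": [
    {"translation":[0,0,0],"spin":0.4},
    {"translation":[0,0,0],"spin":0.4},
    {"translation":[0,0,0],"spin":0.4}
  ]
}}

```text
time: 8.05
tool_pos: [0.431, -0.2064, 0.0711]
tcp_rot: [-2.426, -1.995, 0.001]
wrist_force: [-1.7, -2.0, -2.6]
width: 0.594
```

```bash
python3 -c "
from st import *
show()"
```

```text
t8.05 p [ 0.431  -0.2064  0.0711] yaw78.87 zax [-0. -0. -1.] F [-1.65 -1.96 -2.61] T [-0.309  0.28   0.067] w0.594 q [-0.498  0.054  2.168 -0.     0.92  -0.304]
```

>>> {"method": "play_rows", "body": {
  "series": [
    {"translation":[0,0,0],"spin":0.4},
    {"translation":[0,0,0],"spin":0.4},
    {"translation":[0,0,0],"spin":0.4}
  ]
}}

```text
time: 8.35
tool_pos: [0.431, -0.2064, 0.0711]
tcp_rot: [2.527, 1.866, -0.001]
wrist_force: [-1.4, -1.9, -2.5]
width: 0.598
```

```bash
python3 -c "
from st import *
show()"
```

```text
t8.35 p [ 0.431  -0.2064  0.0711] yaw72.90 zax [-0. -0. -1.] F [-1.42 -1.9  -2.51] T [-0.312  0.071  0.51 ] w0.598 q [-4.980e-01  5.400e-02  2.168e+00 -1.000e-03  9.200e-01 -2.000e-01]
```

>>> {"method": "play_rows", "body": {
  "series": [
    {"translation":[0,0,0],"spin":0.4},
    {"translation":[0,0,0],"spin":0.4},
    {"translation":[0,0,0],"spin":0.4}
  ]
}}

```text
time: 8.65
tool_pos: [0.4311, -0.2064, 0.0711]
tcp_rot: [2.621, 1.731, -0.001]
wrist_force: [-2.2, -1.2, -2.8]
width: 0.599
```

```bash
python3 -c "
from st import *
show()"
```

```text
t8.65 p [ 0.4311 -0.2064  0.0711] yaw66.88 zax [-0. -0. -1.] F [-2.2  -1.23 -2.77] T [-0.359  0.242  0.217] w0.599 q [-4.980e-01  5.400e-02  2.168e+00 -1.000e-03  9.200e-01 -9.500e-02]
```

>>> {"method": "play_rows", "body": {
  "series": [
    {"translation":[0,0,0],"spin":0.4},
    {"translation":[0,0,0],"spin":0.4},
    {"translation":[0,0,0],"spin":0.4}
  ]
}}

```text
time: 8.95
tool_pos: [0.4311, -0.2064, 0.0711]
tcp_rot: [2.709, 1.591, -0.0]
wrist_force: [-1.9, -2.1, -2.8]
width: 0.597
```

```bash
python3 -c "
from st import *
show()"
```

```text
t8.95 p [ 0.4311 -0.2064  0.0711] yaw60.86 zax [-0. -0. -1.] F [-1.91 -2.1  -2.79] T [-0.291  0.237  0.087] w0.597 q [-0.498  0.054  2.168 -0.     0.92   0.01 ]
```

>>> {"method": "play_rows", "body": {
  "series": [
    {"translation":[0,0,0],"spin":0.3},
    {"translation":[0,0,0],"spin":0.3},
    {"translation":[0,0,0],"spin":0}
  ]
}}

```text
time: 9.25
tool_pos: [0.4311, -0.2064, 0.0711]
tcp_rot: [2.75, 1.518, -0.0]
wrist_force: [-2.2, -2.5, -0.0]
width: 0.599
```

```bash
python3 -c "
from st import *
show()"
```

```text
t9.25 p [ 0.4311 -0.2064  0.0711] yaw57.81 zax [-0. -0. -1.] F [-2.16 -2.45 -0.04] T [-0.244  0.533 -0.191] w0.599 q [-0.499  0.054  2.168 -0.     0.92   0.063]
```

>>> {"method": "play_rows", "body": {
  "series": [
    {"translation":[0,0,0],"spin":0.2},
    {"translation":[0,0,0],"spin":0}
  ]
}}

```text
time: 9.45
tool_pos: [0.4311, -0.2064, 0.071]
tcp_rot: [2.763, 1.494, -0.0]
wrist_force: [-2.3, -2.2, 2.4]
width: 0.598
```

```bash
python3 -c "
from st import *
show()"
```

```text
t9.45 p [ 0.4311 -0.2064  0.071 ] yaw56.81 zax [-0. -0. -1.] F [-2.31 -2.15  2.35] T [-0.256  0.649 -0.106] w0.598 q [-0.499  0.054  2.168 -0.     0.92   0.081]
```

>>> {"method": "play_rows", "body": {
  "series": [
    {"translation":[0,0,0],"spin":0.2},
    {"translation":[0,0,0],"spin":0}
  ]
}}

```text
time: 9.65
tool_pos: [0.4311, -0.2064, 0.071]
tcp_rot: [2.776, 1.471, -0.0]
wrist_force: [-4.3, -1.8, 3.6]
width: 0.601
```

```bash
python3 -c "
from st import *
show()"
```

```text
t9.65 p [ 0.4311 -0.2064  0.071 ] yaw55.82 zax [-0. -0. -1.] F [-4.33 -1.83  3.57] T [-0.286  0.657  0.087] w0.601 q [-0.498  0.054  2.168 -0.     0.919  0.098]
```

The rest is felt at yaw ≈56.2°, three clicks from the stop rest at about 110°. I release the dial and lift.

>>> {"method": "play_rows", "body": {
  "series": [
    {"translation":[0,0,0],"spin":0},
    {"translation":[0,0,0],"spin":0},
    {"translation":[0,0,0],"spin":0},
    {"translation":[0,0,0],"spin":0},
    {"translation":[0,0,0],"spin":0}
  ],
  "jaw": 1
}}

```text
time: 10.15
tool_pos: [0.4313, -0.2062, 0.0707]
tcp_rot: [2.776, 1.471, 0.0]
wrist_force: [-0.3, 0.2, 0.3]
width: 1.002
```

>>> {"method": "play_rows", "body": {
  "series": [
    {"translation":[0,0,-0.02],"spin":0},
    {"translation":[0,0,-0.03],"spin":0.9},
    {"translation":[0,0,-0.03],"spin":1},
    {"translation":[0,0,-0.03],"spin":1},
    {"translation":[0,0,0],"spin":1}
  ]
}}

```text
time: 10.65
tool_pos: [0.4343, -0.2079, 0.1859]
tcp_rot: [2.98, 0.972, 0.01]
wrist_force: [0.5, -0.0, 0.2]
width: 0.994
```

>>> {"method": "play_rows", "body": {
  "series": [
    {"translation":[0,0,0],"spin":1},
    {"translation":[0,0,0],"spin":1},
    {"translation":[0,0,0],"spin":1},
    {"translation":[0,0,0],"spin":1},
    {"translation":[0,0,0],"spin":1}
  ]
}}

```text
time: 11.15
tool_pos: [0.4311, -0.2062, 0.1806]
tcp_rot: [-3.127, -0.304, -0.0]
wrist_force: [-0.5, -0.5, -0.3]
width: 0.997
```

>>> {"method": "play_rows", "body": {
  "series": [
    {"translation":[0,0,0],"spin":1},
    {"translation":[0,0,0],"spin":0}
  ]
}}

```text
time: 11.35
tool_pos: [0.4311, -0.2062, 0.1806]
tcp_rot: [-3.137, -0.173, -0.0]
wrist_force: [1.1, -0.6, -0.1]
width: 1.003
```

```bash
python3 -c "
from st import *
show('w3')"
```

```text
t11.35 p [ 0.4311 -0.2062  0.1806] yaw6.31 zax [ 0.  0. -1.] F [ 1.13 -0.58 -0.08] T [-0.025 -0.069 -0.011] w1.003 q [-0.498 -0.075  2.069  0.     1.147  0.962]
cam [ 0.503 -0.199  0.324]
```

View pics/w3.png

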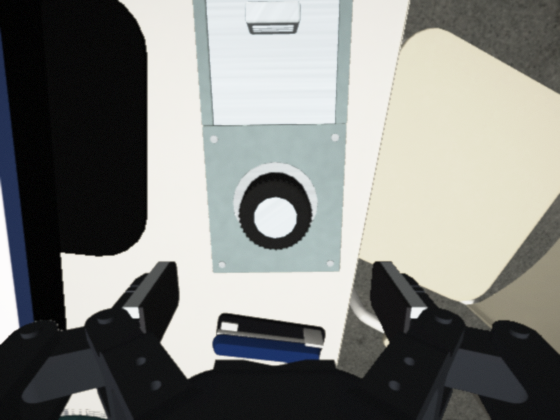

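The box is now aligned with the tool, at yaw about 6.3°. The dial top is at (275,217) and the tab top at about (273,12), in line with each other. I shut the fingers, go beyond the tab and push it towards the dial.

Run:
```python
from st import *
c=np.load("pics/w3.npy",allow_pickle=True).item();s,M=show()
for u,z in[((273,12),.0995),((275,217),.1055),((213,139),.07),((336,137),.07),((222,265),.07),((330,264),.07)]:
    d=onz(c,*u,z);print(u,d.round(4),(M.T@(d-s["tool_pos"])).round(4))
```

```text
t11.40 p [ 0.4311 -0.2062  0.1806] yaw6.43 zax [ 0.  0. -1.] F [-0.13  0.78  0.69] T [ 0.009 -0.074  0.024] w0.999 q [-0.498 -0.075  2.069  0.     1.147  0.96 ]
(273, 12) [ 0.56   -0.1923  0.0995] [0.1297 0.0006 0.0811]
(275, 217) [ 0.4312 -0.2078  0.1055] [-0.      0.0016  0.0751]
(213, 139) [ 0.4768 -0.155   0.07  ] [ 0.0512 -0.0457  0.1106]
(336, 137) [ 0.4886 -0.2484  0.07  ] [0.0525 0.0483 0.1106]
(222, 265) [ 0.3715 -0.1688  0.07  ] [-0.055  -0.0439  0.1106]
(330, 264) [ 0.3826 -0.2607  0.07  ] [-0.0542  0.0487  0.1106]
```

>>> {"method": "play_rows", "body": {
  "series": [
    {"translation":[0.04,0,0],"spin":0},
    {"translation":[0.04,0,0],"spin":0},
    {"translation":[0.04,0,0],"spin":0},
    {"translation":[0.04,0,0],"spin":0},
    {"translation":[0,0,0],"spin":0}
  ],
  "jaw": -1
}}

```text
time: 11.9
tool_pos: [0.5944, -0.188, 0.1802]
tcp_rot: [-3.136, -0.179, -0.004]
wrist_force: [-0.4, -0.5, -0.3]
width: 0.142
```

```bash
python3 -c "
from st import *
show()"
```

```text
t11.90 p [ 0.5944 -0.188   0.1802] yaw6.55 zax [ 0.002  0.    -1.   ] F [-0.41 -0.45 -0.25] T [0.015 0.031 0.005] w0.142 q [-3.470e-01  2.020e-01  1.776e+00  1.000e-03  1.161e+00  1.109e+00]
```

>>> {"method": "play_rows", "body": {
  "series": [
    {"translation":[0,0.0005,0.03],"spin":0},
    {"translation":[0,0,0.03],"spin":0},
    {"translation":[0,0,0.025],"spin":0},
    {"translation":[0,0,0.013],"spin":0},
    {"translation":[0,0,0],"spin":0}
  ]
}}

```text
time: 12.4
tool_pos: [0.5877, -0.1885, 0.0802]
tcp_rot: [-3.135, -0.174, 0.008]
wrist_force: [1.0, -0.1, -0.7]
width: 0.001
```

>>> {"method": "play_rows", "body": {
  "series": [
    {"translation":[-0.005,0,0],"spin":0},
    {"translation":[-0.004,0,0],"spin":0},
    {"translation":[-0.004,0,0],"spin":0},
    {"translation":[-0.004,0,0],"spin":0},
    {"translation":[0,0,0],"spin":0}
  ]
}}

```text
time: 12.9
tool_pos: [0.5734, -0.1914, 0.0838]
tcp_rot: [3.136, 0.173, 0.003]
wrist_force: [0.8, -0.5, -0.4]
width: 0.005
```

```bash
python3 -c "
from st import *
show()"
```

```text
t12.90 p [ 0.5734 -0.1914  0.0838] yaw6.31 zax [ 0.002 -0.001 -1.   ] F [ 0.84 -0.51 -0.39] T [ 0.021 -0.036  0.031] w0.005 q [-0.363  0.262  1.896 -0.     0.982  1.097]
```

>>> {"method": "play_rows", "body": {
  "series": [
    {"translation":[-0.002,0,0.001],"spin":0},
    {"translation":[-0.002,0,0.001],"spin":0},
    {"translation":[0,0,0],"spin":0}
  ]
}}

```text
time: 13.2
tool_pos: [0.5691, -0.1915, 0.0805]
tcp_rot: [-3.137, -0.173, 0.0]
wrist_force: [-0.1, -0.4, 0.2]
width: 0.001
```

>>> {"method": "play_rows", "body": {
  "series": [
    {"translation":[-0.002,0,0],"spin":0},
    {"translation":[-0.002,0,0],"spin":0},
    {"translation":[0,0,0],"spin":0}
  ]
}}

```text
time: 13.5
tool_pos: [0.5649, -0.1919, 0.0805]
tcp_rot: [-3.137, -0.173, 0.001]
wrist_force: [0.6, 0.8, 0.4]
width: 0.001
```

>>> {"method": "play_rows", "body": {
  "series": [
    {"translation":[-0.002,0,0],"spin":0},
    {"translation":[-0.002,0,0],"spin":0},
    {"translation":[0,0,0],"spin":0}
  ]
}}

```text
time: 13.8
tool_pos: [0.5608, -0.1923, 0.0805]
tcp_rot: [-3.137, -0.173, 0.001]
wrist_force: [0.5, 0.3, 0.1]
width: -0.0
```

```bash
python3 -c "
from st import *
show()
a=bot.read_camera('side')[190:310,120:280];cv2.imwrite('pics/s1.png',cv2.resize(a,(800,600),interpolation=cv2.INTER_CUBIC))"
```

```text
t13.80 p [ 0.5608 -0.1923  0.0805] yaw6.32 zax [-0.001  0.    -1.   ] F [0.47 0.33 0.1 ] T [-0.03  -0.06   0.002] w-0.000 q [-0.372  0.248  1.921 -0.     0.973  1.088]
```

View pics/s1.png

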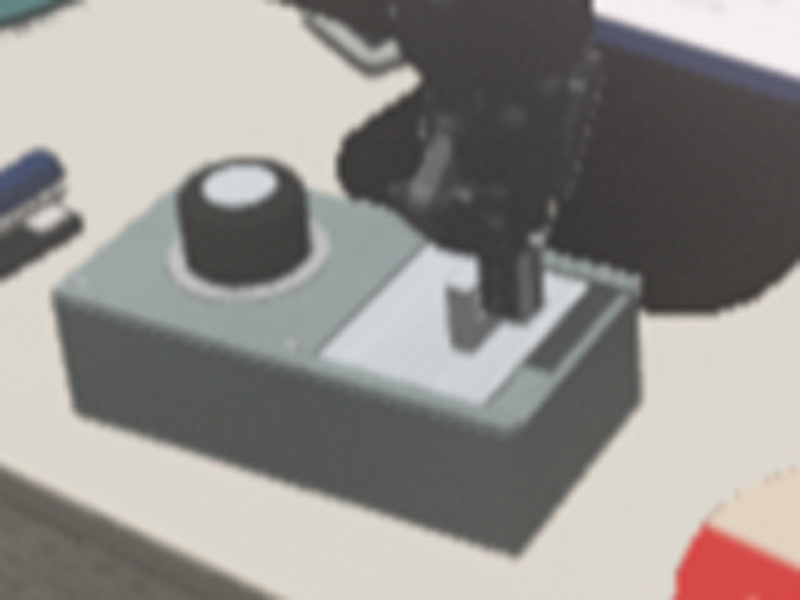

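The shutter has slid past the 4 mm lock stop: a gap shows at the shutter end. I keep pushing.

>>> {"method": "play_rows", "body": {
  "series": [
    {"translation":[-0.004,0,0],"spin":0},
    {"translation":[-0.004,0,0],"spin":0},
    {"translation":[-0.004,0,0],"spin":0},
    {"translation":[-0.004,0,0],"spin":0},
    {"translation":[-0.003,0,0],"spin":0}
  ]
}}

```text
time: 14.35
tool_pos: [0.5419, -0.1946, 0.0806]
tcp_rot: [3.137, 0.173, -0.0]
wrist_force: [1.0, -0.4, -1.1]
width: -0.002
```

>>> {"method": "play_rows", "body": {
  "series": [
    {"translation":[-0.002,0,0],"spin":0},
    {"translation":[-0.002,0,0],"spin":0},
    {"translation":[0,0,0],"spin":0}
  ]
}}

```text
time: 14.65
tool_pos: [0.538, -0.1949, 0.0807]
tcp_rot: [-3.137, -0.173, 0.001]
wrist_force: [-0.9, 0.1, 0.1]
width: 0.0
```

>>> {"method": "play_rows", "body": {
  "series": [
    {"translation":[-0.002,0,0],"spin":0},
    {"translation":[0,0,0],"spin":0}
  ]
}}

```text
time: 14.85
tool_pos: [0.5363, -0.195, 0.0807]
tcp_rot: [-3.137, -0.173, 0.0]
wrist_force: [-0.6, -0.2, -0.3]
width: -0.001
```

>>> {"method": "play_rows", "body": {
  "series": [
    {"translation":[-0.0015,0,0],"spin":0},
    {"translation":[0,0,0],"spin":0}
  ]
}}

```text
time: 15.05
tool_pos: [0.5349, -0.1952, 0.0807]
tcp_rot: [-3.137, -0.173, 0.0]
wrist_force: [1.4, -0.8, 0.3]
width: -0.001
```

>>> {"method": "play_rows", "body": {
  "series": [
    {"translation":[-0.001,0,0],"spin":0},
    {"translation":[0,0,0],"spin":0}
  ]
}}

```text
time: 15.25
tool_pos: [0.534, -0.1954, 0.0807]
tcp_rot: [-3.137, -0.173, -0.0]
wrist_force: [0.2, 0.0, -0.3]
width: -0.001
```

>>> {"method": "play_rows", "body": {
  "series": [
    {"translation":[-0.001,0,0],"spin":0},
    {"translation":[0,0,0],"spin":0}
  ]
}}

```text
time: 15.45
tool_pos: [0.5329, -0.1955, 0.0807]
tcp_rot: [-3.137, -0.173, 0.0]
wrist_force: [0.1, 0.5, 0.0]
width: 0.001
```

>>> {"method": "play_rows", "body": {
  "series": [
    {"translation":[-0.001,0,0],"spin":0},
    {"translation":[0,0,0],"spin":0}
  ]
}}

```text
time: 15.65
tool_pos: [0.5323, -0.1956, 0.0807]
tcp_rot: [3.137, 0.173, 0.001]
wrist_force: [3.1, 0.2, -1.7]
width: 0.0
```

>>> {"method": "play_rows", "body": {
  "series": [
    {"translation":[-0.001,0,0],"spin":0},
    {"translation":[0,0,0],"spin":0}
  ]
}}

```text
time: 15.85
tool_pos: [0.5322, -0.1956, 0.0809]
tcp_rot: [3.137, 0.173, 0.004]
wrist_force: [4.7, 2.0, -3.5]
width: 0.002
```

```bash
python3 -c "
from st import *
show()
a=bot.read_camera('side')[190:310,120:280];cv2.imwrite('pics/s2.png',cv2.resize(a,(800,600),interpolation=cv2.INTER_CUBIC))"
```

```text
t15.85 p [ 0.5322 -0.1956  0.0809] yaw6.31 zax [ 0.003 -0.    -1.   ] F [ 4.71  2.04 -3.47] T [ 0.243 -0.895 -0.033] w0.002 q [-3.970e-01  2.000e-01  1.979e+00  1.000e-03  9.590e-01  1.063e+00]
```

View pics/s2.png

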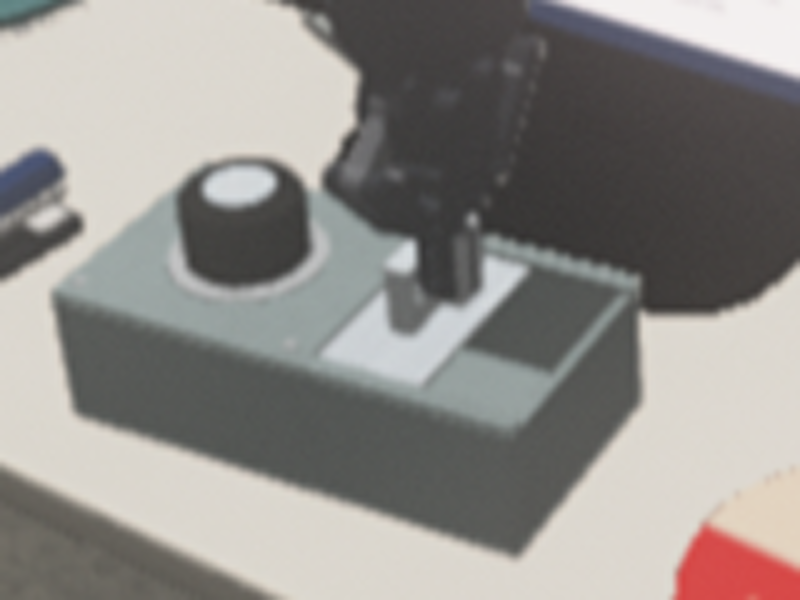

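The stop is felt at TCP x .532, where the 45 mm travel predicted it. The picture shows the shutter well open. I back off and lift clear.

>>> {"method": "play_rows", "body": {
  "series": [
    {"translation":[0.004,0,0],"spin":0},
    {"translation":[0.006,0,0],"spin":0},
    {"translation":[0,0,-0.03],"spin":0},
    {"translation":[0,0,-0.04],"spin":0},
    {"translation":[0,0,-0.04],"spin":0}
  ]
}}

```text
time: 16.4
tool_pos: [0.54, -0.1943, 0.1909]
tcp_rot: [-3.136, -0.173, 0.005]
wrist_force: [0.5, -0.3, 0.9]
width: -0.0
```

>>> {"method": "play_rows", "body": {
  "series": [
    {"translation":[-0.04,0,-0.02],"spin":0},
    {"translation":[-0.03,0,0],"spin":0},
    {"translation":[-0.03,0,0],"spin":0},
    {"translation":[0,0,0],"spin":0},
    {"translation":[0,0,0],"spin":0}
  ]
}}

```text
time: 16.9
tool_pos: [0.4414, -0.2058, 0.2109]
tcp_rot: [3.137, 0.172, 0.001]
wrist_force: [0.3, 0.8, 0.7]
width: 0.003
```

```bash
python3 -c "
from st import *
show('w4')"
```

```text
t16.90 p [ 0.4414 -0.2058  0.2109] yaw6.27 zax [ 0. -0. -1.] F [0.29 0.82 0.66] T [ 0.015  0.036 -0.01 ] w0.003 q [-0.487 -0.083  2.018 -0.     1.205  0.974]
cam [ 0.513 -0.199  0.354]
```

View pics/w4.png

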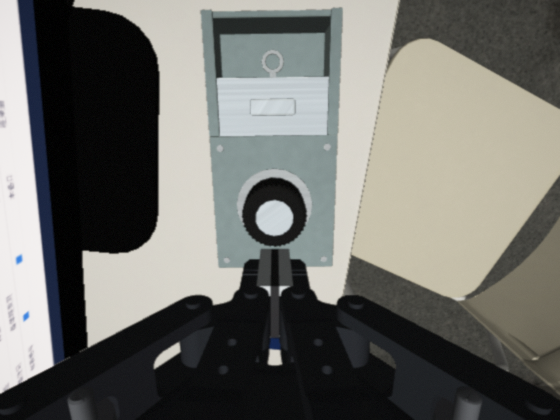

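The shutter is open with the key showing. The tab top is at about (273,107) and the dial at (274,218). I check the travel and the box shift, then hand in.

Run:
```python
from st import *
c=np.load("pics/w4.npy",allow_pickle=True).item()
t=onz(c,273,106,.0995);d=onz(c,274,218,.1055)
print(t.round(4),d.round(4),"travel",.130-np.linalg.norm((t-d)[:2]))
P=[onz(c,*u,.07)[:2] for u in[(220,148),(327,147),(226,261),(322,260)]];print(np.round(P,4),np.mean(P,0).round(4))
bot.finish_job()
```

```text
[ 0.5161 -0.1977  0.0995] [ 0.4307 -0.2078  0.1055] travel 0.043909815075825184
[[ 0.477  -0.1558]
 [ 0.488  -0.2475]
 [ 0.3708 -0.1682]
 [ 0.3819 -0.2593]] [ 0.4294 -0.2077]
the job is handed in; nothing more can be done
```

The key box is unlocked, its shutter is open, and the job was handed in at about 17 s of the 72 s allowed.

- **Dial:** I gripped it and turned it anticlockwise until I felt the stop, about 90° or five clicks from where it began. I then turned it three clicks clockwise (54°), felt it settle and let go.
- **Shutter:** I pushed the tab towards the dial with shut fingers until it met the end stop, at about 5 N, then backed off and lifted clear.

**Last checks**
- The wrist camera gives about 44 mm of shutter travel. The end stop was felt where 45 mm of travel should put it.
- The average of the four cover-screw positions moved by less than 1 mm between the first and last pictures.
- The hand is well clear of the box and reads no force.
- I did not measure the stamp, mouse or pen at the end; the arm did not go near them.

**What went beyond the limits I aimed for:** the torque reading briefly reached about 0.9 N m when the dial hit its stop, above the 0.6 N m twist limit. There were also readings of up to about 0.57 N m on the clockwise clicks. The felt rest position shifted by 1 to 2° after the stop was hit, which could be slip in the grip or a small twist of the box. The pictures show at most about 1° of box rotation.

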